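# Blow off the bone carving with the two-stage duster

### The arm

A 6-joint arm with a two-finger parallel gripper is mounted at the origin on the work surface. World frame = base frame: x ahead of the robot, y to its left, z up, the work surface at z = 0. Lengths are in mm, angles in rad, forces in N, time in s.
With the tool pointing down it reaches from about 275 to 825 mm from the base axis. Payload 5.2 kg.
Tool frame: the origin (TCP) lies at the very end of the fingers, on their centre line; the grasp point (between the pads) lies 19 mm behind it; z points along the fingers, y is the direction in which the jaws open and shut (so a half turn about z gives the same grasp; the last joint's range is limited). The gripper opens to 93 mm and grips with 3 to 60 N. Pads are 15 mm wide; open, the fingers measure 128 mm over their backs; the gripper's body (75 mm by 188 mm) begins 65 mm behind the grasp point.
Start: joints at [-1.441, 0.259, 1.535, -0, 1.348, -0.203], TCP at [179.701, -519.82, 218.653] pointing down, gripper open.
Joint ranges: [-3.14, 3.14], [-0.91, 2.08], [0.19, 2.58], [-1.22, 4.36], [0.22, 2.71], [-3.12, 3.12]. Speed limits (rad/s): [2.57, 2.57, 3.14, 3.14, 3.14, 3.14].

### API

Orientations are given as [roll, pitch, yaw] about the fixed x, y, z axes, in that order (R = Rz(yaw) Ry(pitch) Rx(roll)).
In Python, from bench import robot gives the robot as it stands. The module is installed in compiled form; this text tells all that it offers. Calls block until the motion is done:
- robot.move_ptp(position, orientation): joint-space move of the TCP to a pose.
- robot.move_linear(position, ori=None, speed=150, f_stop=None): straight line of the TCP; ori=None keeps the orientation; speed is the mean speed in mm/s. With f_stop (N) it stops when the force on the tool has changed by that much, and returns True; else False.
- robot.move_j(angles): joint-space move.
- robot.move_gripper(opening): opening from 0.0 (shut) to 1.0 (fully open); the grip force is fixed at half the most; returns when the fingers have stopped.
- robot.sleep(seconds).
- robot.inverse_kinematics(position, orientation): joint angles nearest the present ones, or None.
- robot.get_image(name): name is "side" or "top"; returns a dict with "img" (480x640x3 uint8, blue, green, red), "fovy" (degrees; the focal length in pixels is half the picture's height over the tangent of half this angle, whatever the lens; pixels are square), "cx", "cy" (the principal point, pixels), "eye" and "orientation" of the camera in the world. Camera axes: x right, y down, z forward; pixel columns grow to the right and rows downward; lengths in mm; the calibration is good to about 2 mm. A picture is of the moment at which its call begins. There is no depth.
A pose or a line that the arm cannot do raises robot.MotionError and nothing moves.
- robot.hand_in(): hands the job in, once; it reports no verdict.
Readings, each from a call of its own:
- robot.current_t(): time.
- robot.current_qpos(): joint angles.
- robot.current_joint_vel(): joint speeds.
- robot.current_joint_efforts(): joint torques, N m.
- robot.current_tcp_pos(): TCP position.
- robot.current_eef_rot(): TCP orientation.
- robot.current_contact_force(): force on the tool from outside, world axes, zero at the start.
- robot.current_ft_torque(): the same for the moment, N m.
- robot.current_gripper_width(): opening from 0.0 (shut) to 1.0 (fully open).
Only numpy, scipy, OpenCV 4.12 (cv2) and the standard library are available. Lean on these libraries where they do the work, as an engineer would, in place of code of your own. Each camera call takes 0.05 s, during which the arm holds its last target.

### The job

Pick up the cordless duster without pressing its trigger and lay it gently on its side between the pegs of the jig board, flat on the two cork rests with the nozzle pointing at the white carving, and let go. Then take it again across handle and trigger: ease the orange trigger in to its first pressure point, pause there for about a second, squeeze on past it right into the second stage for about a second, and let go, leaving the duster in the jig. Do not touch the carving with anything and leave the other things on the bench where they are.

Things in the scene. Friction and masses are not known exactly. Their poses are not given: they have to be found in the camera images.
- duster: Loose cordless air duster, about 0.4 kg, like a small pistol drill, lying on its side throughout. Origin under the housing on the underside; z up, x the blowing direction, handle towards -y. Teal housing 130 x 46 x 46 mm (x -75 to 55, y -23 to 23, z 0 to 46). Black handle x -56 to -24, y -23 to -119, z 6 to 40 mm. Centre of mass near x -20, y -46 mm
- nozzle (a point): Tip of the duster's black nozzle, duster frame (105, 0, 23) mm; axes as the duster. The nozzle is 20 mm in diameter from x 55 to 90 mm, then tapers to 12 mm at the tip
- housing (a point): Middle of the flat-sided teal housing ahead of the trigger, duster frame (30, 0, 23) mm: place to take it for carrying, fingers closing along the duster's y on 46 mm, with a firm grip (about 40 N) as it is off the centre of mass; axes as the duster
- handle (a point): Place to squeeze, duster frame (-35, -58, 23) mm, axes as the duster: fingers closing along the duster's x, one on the back of the handle, one on the trigger. The point is midway between them when fully squeezed (5 mm off at rest). Width over handle and trigger: 52 mm at rest, 46 mm at the pressure point, 41 mm fully squeezed
- trigger (a point): Middle of the front face of the orange trigger plate, at rest at duster frame (-4, -58, 23) mm; it moves with the trigger. The plate is 8 x 38 x 26 mm (x, y, z) and is pressed towards the duster's -x, towards the handle
- battery (a point): Middle of the duster's black battery foot, duster frame (-35, -137, 23) mm; the foot is a box of 86 x 36 x 46 mm (x, y, z) at the end of the handle
- duster_trigger (a joint): First-stage travel of the trigger in m: 0 released, 0.006 at the pressure point. Light spring: 1 N rising to 4 N. First stage and second stage travel add up
- duster_valve (a joint): Second-stage travel in m: 0 until the squeeze passes the pressure point, 0.005 fully squeezed. It starts to move at 10 N and is fully in at 15 N. Both springs return the trigger by themselves
- jig: Fixed plywood jig board 310 x 225 x 10 mm (x -100 to 210, y -180 to 45). Origin on the bench; x is the blowing direction towards the carving, z up. A duster lying right has its origin at (0, 0, 24) mm and the same axes, on two cork rests, tops 24 mm above the bench: x -70 to 50, y -22 to 22 and x -65 to -5, y -156 to -120 mm. Under the handle there is only the board
- cradle (a point): Where the duster's origin belongs: jig frame (0, 0, 24) mm; axes as the jig. Round it stand six wooden pegs, 10 mm in diameter, round tops, 3 to 6 mm of play all round. Jig frame x, y in mm: (75, 19) and (75, -19) beside the nozzle, 64 mm high; (-60, 32) along the housing, (-84, -138) and (14, -138) beside the battery, (-35, -165) at its foot, 50 mm high
- aim (a point): Where the tip of the nozzle belongs: jig frame (105, 0, 47) mm; axes as the jig
- carving: White bone fish-hook carving, about 30 x 50 mm, on a brass post fixed at jig frame (163, 0) mm, up to 81 mm above the bench; origin on the bench at its foot; not to be touched. A clear three-sided dust screen on the jig stands round it (jig frame x 163 to 205, y -62 to 45 mm, 55 mm high)
- pliers: Bystander: pliers with yellow handles, 175 mm, lying; origin underneath the pivot region
- tape: Bystander: white roll, 90 mm across, 25 mm high; origin under its centre
- sanding_block: Bystander: cork sanding block 45 x 85 x 28 mm; origin under its centre
- bone_blank: Bystander: white bone blank 85 x 30 x 10 mm; origin under its centre
- glue: Bystander: white glue bottle, 54 mm across, 130 mm high; origin under its centre
- jar: Bystander: amber jar, 66 mm across, 85 mm high; origin under its centre
- screwdriver: Bystander: screwdriver with red handle, 170 mm, lying along its x; origin underneath its middle

How it is judged (in metres and radians):
On the way, in this order (a step that is already met when the one before it is completed fails the run):
1. the duster lies in the jig, nozzle towards the carving, trigger free, and is let go (distance between duster and cradle below 0.015 m and distance between nozzle and aim below 0.016 m and angle between duster's own z axis and vertical below 0.12 rad and value of joint duster_trigger below 0.002 m and value of joint duster_valve below 0.001 m and contact force between the fingers and duster below 0.1 N), for 0.2 s.
2. in the jig, the trigger is held at its first pressure point without entering the second stage (distance between duster and cradle below 0.015 m and distance between nozzle and aim below 0.016 m and angle between duster's own z axis and vertical below 0.12 rad and value of joint duster_trigger above 0.0042 m and value of joint duster_valve below 0.0012 m), for 0.3 s.
3. in the jig, the trigger is held well into the second stage (distance between duster and cradle below 0.015 m and distance between nozzle and aim below 0.016 m and angle between duster's own z axis and vertical below 0.12 rad and value of joint duster_valve above 0.003 m), for 0.5 s.
At the end, for the whole second after the job is handed in: The duster lies at rest on its side in the jig: its origin within 15 mm of the cradle point, its nozzle tip within 16 mm of the aim point, level within 0.12 rad, with the trigger let go (first stage under 2 mm, second under 1 mm) (distance between duster and cradle below 0.015 m and distance between nozzle and aim below 0.016 m and angle between duster's own z axis and vertical below 0.12 rad and value of joint duster_trigger below 0.002 m and value of joint duster_valve below 0.001 m and linear speed of duster below 0.02 m/s); the robot touches nothing.
It fails at once if the trigger is pressed (over 4 mm) while the duster is away from its place in the jig (value of joint duster_trigger above 0.004 m and distance between duster and cradle above 0.02 m).
It fails at once if the duster is dropped or flung into the jig (over 0.5 m/s within 30 mm of its place) (linear speed of duster above 0.5 m/s and distance between duster and cradle below 0.03 m).
It fails at once if something touches the carving (contact force between anything else and carving above 0.5 N).
It fails at once if another thing on the bench is shifted by more than 30 mm (distance of any of pliers, tape, sanding_block, bone_blank, glue, jar, screwdriver from where it was at the start of the episode above 0.03 m).
It also fails if it takes over 56 s, if anything falls off the work surface, if the arm or the gripper's body presses on something with over 40 N, if the wrist force passes 120 N, or if a joint passes its speed limit or range.

## Working session

There is one attempt and no reset: what is moved stays moved. The work goes in short steps, each a Python script; the robot and the scene stay as the last script left them, time stands still between calls to the robot, and variables do not carry over. Pictures are saved under pics/ and viewed, and the job is handed in when it is done.

```bash
ls; mkdir -p pics
python3 - <<'E'
from bench import robot
import cv2
for n in("side","top"):
    d=robot.get_image(n); cv2.imwrite(f"pics/{n}0.png",d["img"]); print({k:v for k,v in d.items() if k!="img"})
print(robot.current_t(),robot.current_gripper_width(),robot.current_eef_rot())
E
```

```text
pics
{'fovy': 56.12351836970954, 'cx': 318.7532557004919, 'cy': 233.84870093362238, 'eye': array([ 514.38194028, 1019.21031435,  886.21235609]), 'orientation': array([-2.24500263,  0.01331088, -3.07822487])}
{'fovy': 43.91535052080176, 'cx': 320.4767126854087, 'cy': 237.72169219311922, 'eye': array([ 284.2888825 ,   -5.01706888, 1366.13681741]), 'orientation': array([-2.93267358,  0.0049884 , -1.48208848])}
0.1 1.0027389854421962 [-3.13999988e+00 -3.57032903e-04  3.32771489e-01]
```

View pics/side0.png

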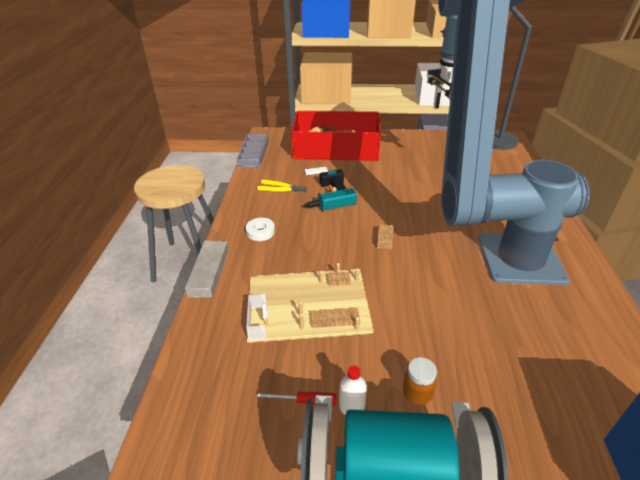

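View pics/top0.png

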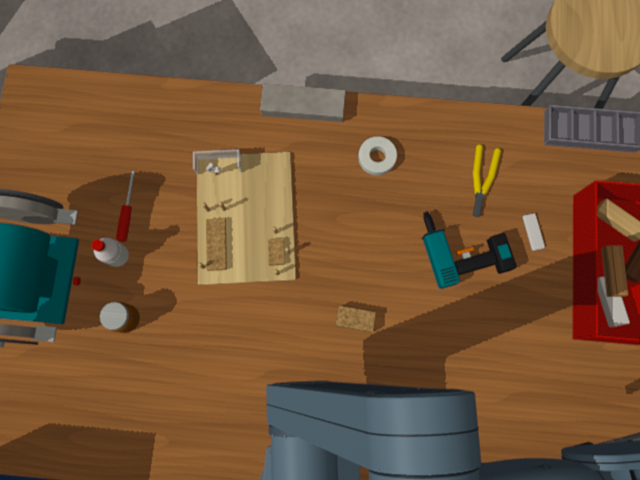

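```bash
cat > h.py <<'E'
import numpy as np, cv2
from scipy.spatial.transform import Rotation as R
def ray(d,u,v):
    f=240/np.tan(np.radians(d["fovy"])/2)
    return R.from_euler('xyz',d["orientation"]).as_matrix()@np.array([(u-d["cx"])/f,(v-d["cy"])/f,1])
def px2w(d,u,v,z):
    r=ray(d,u,v); e=d["eye"]; return e+r*(z-e[2])/r[2]
def w2px(d,p):
    f=240/np.tan(np.radians(d["fovy"])/2)
    c=R.from_euler('xyz',d["orientation"]).as_matrix().T@(np.asarray(p,float)-d["eye"])
    return np.array([d["cx"]+f*c[0]/c[2],d["cy"]+f*c[1]/c[2]])
def crop(img,x0,y0,w,h,s,name):
    c=cv2.resize(img[y0:y0+h,x0:x0+w],None,fx=s,fy=s,interpolation=cv2.INTER_CUBIC); 
    for i in range(0,w,10):
        cv2.line(c,(i*s,0),(i*s,6 if i%50 else 14),(255,255,255),1)
        if i%20==0: cv2.putText(c,str(x0+i),(i*s,24),0,.4,(255,255,255),1)
    for i in range(0,h,10):
        cv2.line(c,(0,i*s),(6,i*s),(255,255,255),1)
        if i%20==0: cv2.putText(c,str(y0+i),(8,i*s+4),0,.4,(255,255,255),1)
    cv2.imwrite(name,c)
E
python3 - <<'E'
import cv2
from h import *
t=cv2.imread("pics/top0.png"); s=cv2.imread("pics/side0.png")
crop(t,400,190,130,110,6,"pics/t_dust.png")
crop(t,180,140,130,150,4,"pics/t_jig.png")
crop(s,235,255,150,95,5,"pics/s_jig.png")
crop(s,290,155,110,70,7,"pics/s_dust.png")
E
```

```text
(no output)
```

View pics/t_dust.png

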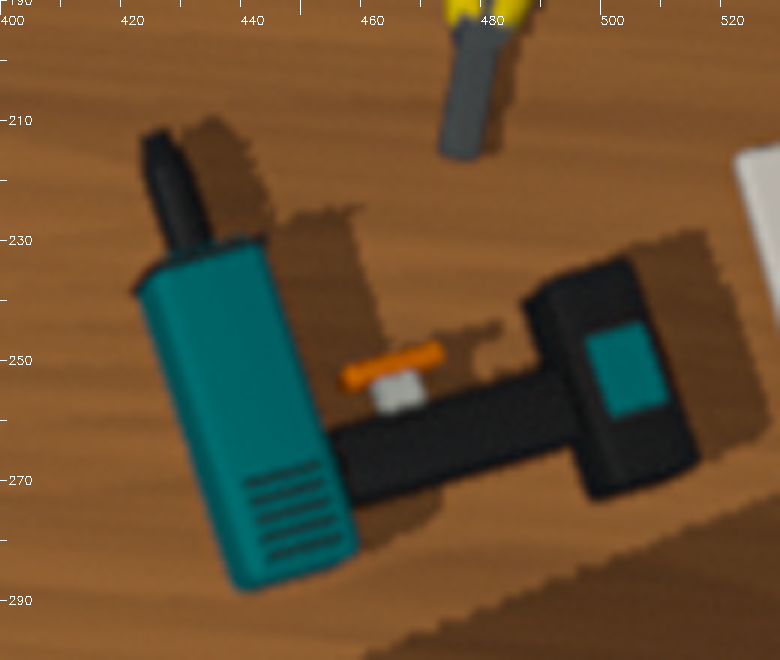

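View pics/t_jig.png

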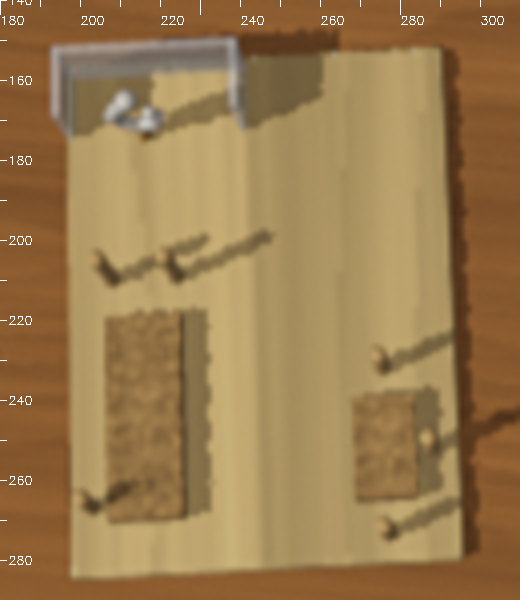

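View pics/s_jig.png

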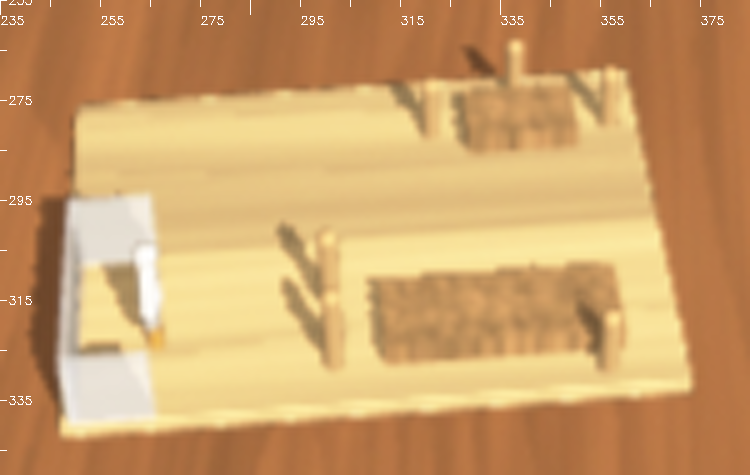

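View pics/s_dust.png

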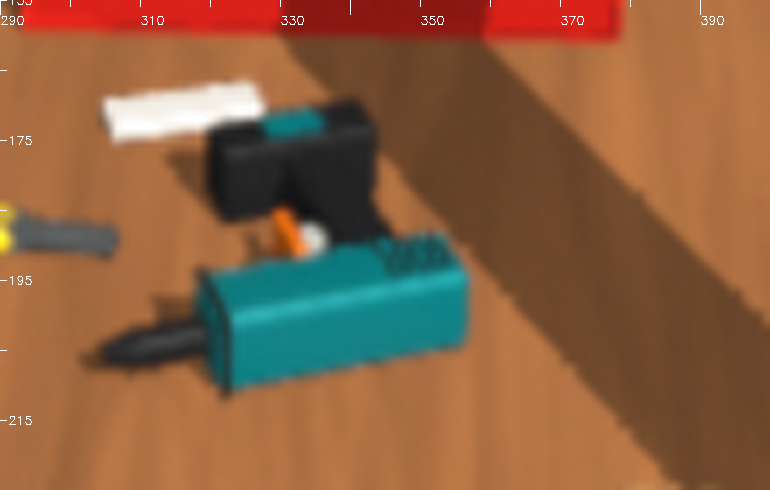

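```bash
cat > fit.py <<'E'
from h import *
import pickle
from scipy.optimize import least_squares
def fit(cams,obs,x0,zbase=0):
    # obs: (cam, u,v, X,Y,Z); planar pose fit
    def res(p):
        c,s=np.cos(p[2]),np.sin(p[2]); r=[]
        for k,u,v,X,Y,Z in obs:
            r+=list(w2px(cams[k],[p[0]+c*X-s*Y,p[1]+s*X+c*Y,Z+zbase])-[u,v])
        return np.array(r)
    o=least_squares(res,x0,loss='soft_l1'); return o.x,res(o.x).reshape(-1,2)
E
python3 - <<'E'
from bench import robot
from fit import *
cams={n:robot.get_image(n) for n in("side","top")}
for c in cams.values(): c.pop("img")
pickle.dump(cams,open("cams.pkl","wb"))
def P(k,x,y):
    ox,oy,s={'tj':(180,140,4),'sj':(235,255,5),'td':(400,190,6),'sd':(290,155,7)}[k]
    return ('top' if k[0]=='t' else 'side',ox+(x+.5)/s-.5,oy+(y+.5)/s-.5)
jig=[P('tj',71,577)+(-100,45,10),P('tj',463,558)+(-100,-180,10),P('tj',441,48)+(210,-180,10),
P('tj',106,316)+(50,22,24),P('tj',181,311)+(50,-22,24),P('tj',183,516)+(-70,-22,24),P('tj',107,523)+(-70,22,24),
P('tj',353,396)+(-5,-120,24),P('tj',415,392)+(-5,-156,24),P('tj',417,496)+(-65,-156,24),P('tj',357,502)+(-65,-120,24),
P('tj',99,256)+(75,19,62),P('tj',166,254)+(75,-19,62),P('tj',80,494)+(-60,32,48),P('tj',379,353)+(14,-138,48),P('tj',427,437)+(-35,-165,48),P('tj',384,524)+(-84,-138,48),
P('sj',690,388)+(-100,45,10),P('sj',627,69)+(-100,-180,10),P('sj',78,105)+(210,-180,10),
P('sj',332,296)+(75,19,62),P('sj',327,234)+(75,-19,62),P('sj',611,314)+(-60,32,48),P('sj',431,84)+(14,-138,48),P('sj',516,44)+(-35,-165,48),P('sj',611,72)+(-84,-138,48)]
dus=[P('td',150,285)+(55,23,46),P('td',262,245)+(55,-23,46),P('td',355,548)+(-75,-23,46),P('td',242,588)+(-75,23,46),P('td',155,133)+(105,0,23),
P('td',632,260)+(8,-155,46),P('td',697,462)+(-78,-155,46),P('td',600,497)+(-78,-119,46),P('td',535,300)+(8,-119,46),P('td',392,366)+(-8,-58,36),
P('sd',105,352)+(105,0,23),P('sd',468,345)+(-75,23,0),P('sd',470,275)+(-75,23,46),P('sd',228,392)+(55,23,0),P('sd',230,318)+(55,23,46),P('sd',375,125)+(-78,-119,46),P('sd',220,148)+(8,-119,46)]
for nm,o,x0 in(('jig',jig,[450,250,0]),('dus',dus,[400,-250,0.])):
    for sel in('both','top','side'):
        oo=[q for q in o if sel=='both' or q[0]==sel]
        p,r=fit(cams,oo,x0); print(nm,sel,p.round(3),np.abs(r).max(0).round(2))
        if sel=='both':print(r.round(1).tolist())
E
```

```text
jig both [5.42880e+02 2.67847e+02 1.37000e-01] [0.73 1.53]
[[0.0, -0.0], [0.0, -0.0], [0.5, -0.4], [-0.4, -0.2], [-0.2, 0.2], [0.1, -0.1], [-0.2, -0.9], [-0.4, 0.0], [-0.3, 0.3], [0.2, -0.1], [-0.6, -0.8], [-0.6, 0.1], [-0.7, -0.2], [-0.0, 0.5], [-0.2, 0.1], [0.5, -0.4], [-0.0, -0.1], [0.7, -1.5], [0.1, -0.3], [0.3, -0.9], [-0.2, -0.8], [0.1, -0.1], [0.2, -0.0], [0.3, -0.5], [0.2, -0.2], [0.3, -0.2]]
jig top [5.42728e+02 2.67491e+02 1.36000e-01] [0.72 0.82]
jig side [5.43265e+02 2.69553e+02 1.37000e-01] [0.61 1.02]
dus both [ 551.393 -245.467    6.63 ] [2.31 4.71]
[[-1.2, -4.7], [-0.5, -3.1], [1.3, 1.3], [0.4, -0.1], [-0.4, -0.0], [-0.3, -0.6], [1.1, 2.0], [1.9, 0.2], [0.7, -3.3], [-0.0, -0.0], [0.4, 0.2], [1.3, 1.4], [1.6, 0.2], [-0.8, 1.3], [-1.3, 0.6], [2.3, 0.5], [1.5, 1.0]]
dus top [ 550.944 -244.826    6.624] [1.53 4.64]
dus side [ 5.53406e+02 -2.50630e+02  3.87000e-01] [1.3  1.23]
```

```bash
cat > ov.py <<'E'
from h import *
def boxw(x0,x1,y0,y1,z0,z1): return [(x,y,z) for x in(x0,x1) for y in(y0,y1) for z in(z0,z1)]
DB=[(-75,55,-23,23,0,46),(-56,-24,-119,-23,6,40),(-78,8,-155,-119,0,46),(55,90,-10,10,13,33),(90,105,-6,6,17,29),(-12,-4,-77,-39,10,36)]
def overlay(d,img,pose,zb,x0,y0,w,h,s,name,boxes=DB):
    c=cv2.resize(img[y0:y0+h,x0:x0+w],None,fx=s,fy=s,interpolation=cv2.INTER_CUBIC)
    C,S=np.cos(pose[2]),np.sin(pose[2])
    for b in boxes:
        q=[]
        for X,Y,Z in boxw(*b):
            p=w2px(d,[pose[0]+C*X-S*Y,pose[1]+S*X+C*Y,Z+zb]); q.append(tuple(int(round((v+.5-o)*s-.5)) for v,o in zip(p,(x0,y0))))
        for i in range(8):
            for j in(1,2,4):
                if not i&j: cv2.line(c,q[i],q[i|j],(0,255,255) if not(j!=1 and i&1==0 or i&1==0) else (255,0,255),1)
    cv2.imwrite(name,c)
E
python3 - <<'E'
from ov import *; import pickle
cams=pickle.load(open("cams.pkl","rb"))
t=cv2.imread("pics/top0.png"); s=cv2.imread("pics/side0.png")
p=(551.4,-245.5,.36)
overlay(cams['top'],t,p,0,400,190,130,110,6,"pics/ovt.png")
overlay(cams['side'],s,p,0,290,155,110,70,7,"pics/ovs.png")
E
```

```text
(no output)
```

View pics/ovt.png

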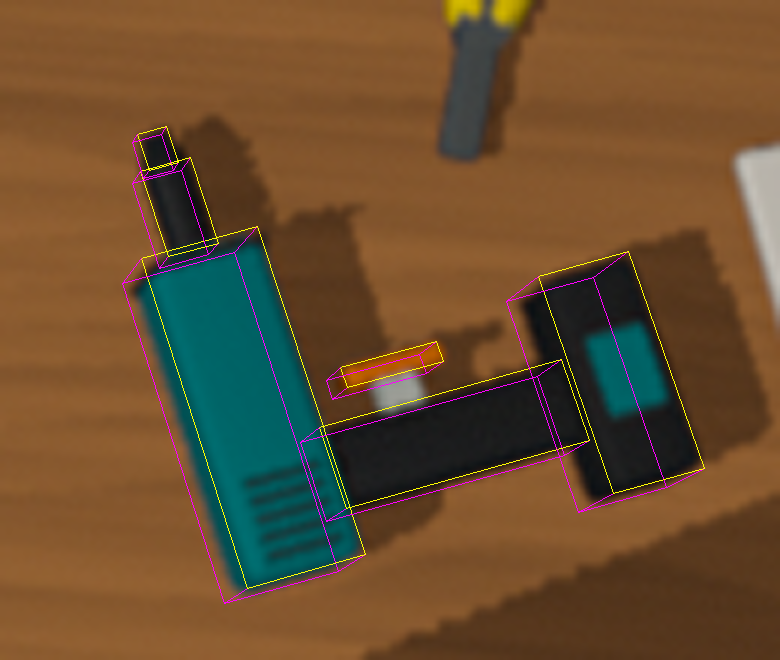

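View pics/ovs.png

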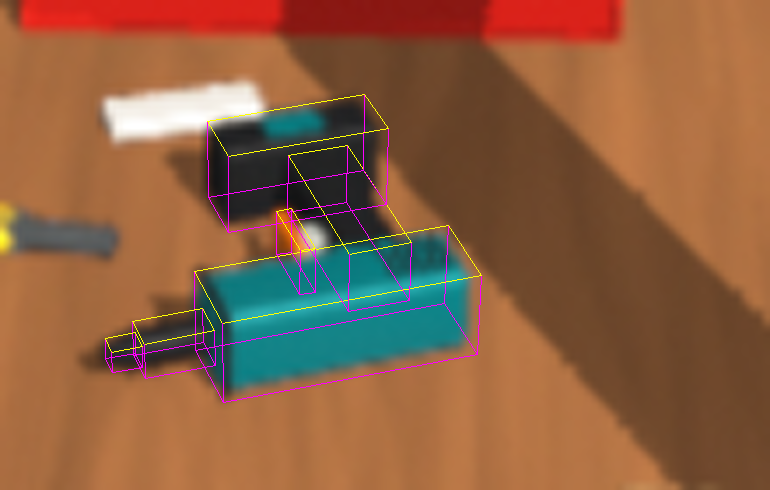

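Run:
```python
from bench import robot
from h import *
y=.35; p=np.array([552+15*np.cos(y),-246+15*np.sin(y)])
o=[np.pi,0,y]
robot.move_ptp([*p,120],o)
d=robot.get_image("top"); cv2.imwrite("pics/pre.png",d["img"]); crop(d["img"],380,170,150,130,5,"pics/prec.png")
f0=robot.current_contact_force()
robot.move_linear([*p,65],speed=200)
print(robot.move_linear([*p,6],speed=60,f_stop=6))
print(robot.current_tcp_pos(),robot.current_contact_force()-f0,robot.current_t())
```

```text
False
[ 566.41891487 -241.0725471     6.40389973] [ 0.1297951   0.21566444 -0.5654485 ] 3.5833
```

View pics/prec.png

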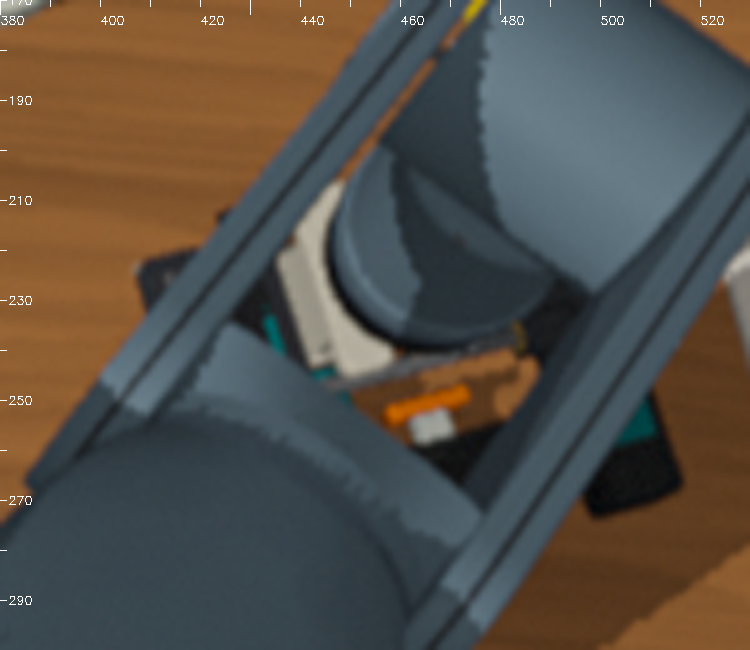

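Run:
```python
from bench import robot
from h import *
d=robot.get_image("side"); crop(d["img"],290,145,110,75,7,"pics/pres.png")
```

```text
(no output)
```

View pics/pres.png

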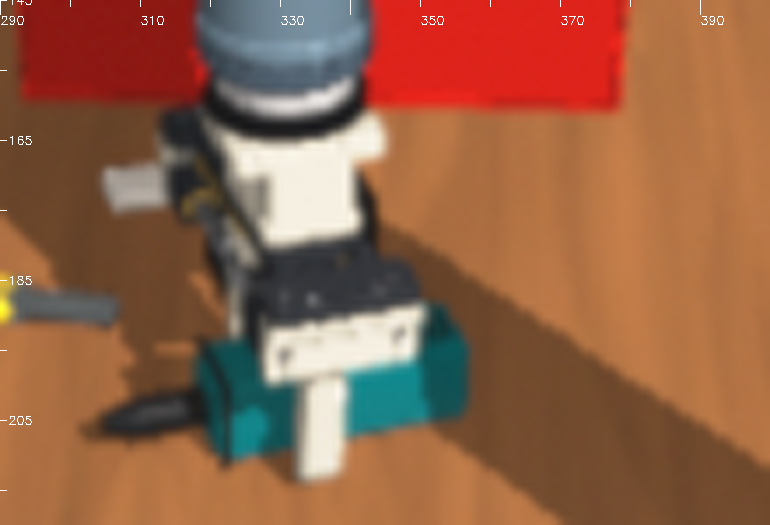

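The side view shows the near finger at about (335,205), standing clear of the housing and roughly mid-housing ahead of the trigger, as planned. Closing.

Run:
```python
from bench import robot
from h import *
f0=robot.current_contact_force(); p=robot.current_tcp_pos()
robot.move_gripper(0.3); robot.sleep(.2)
print("w",robot.current_gripper_width(),robot.current_contact_force()-f0)
robot.move_linear([p[0],p[1],p[2]+25],speed=40); robot.sleep(.1)
print("w",robot.current_gripper_width(),robot.current_contact_force()-f0,robot.current_ft_torque())
d=robot.get_image("side"); crop(d["img"],290,135,110,75,7,"pics/lift.png"); print(robot.current_t())
```

```text
w 0.4961545251563304 [ 1.48874727 -0.66393683 -0.31227282]
w 0.49581304179437236 [ 0.34827383  1.29547871 -4.10265437] [ 0.20989887 -0.06902891 -0.00496402]
5.575
```

View pics/lift.png

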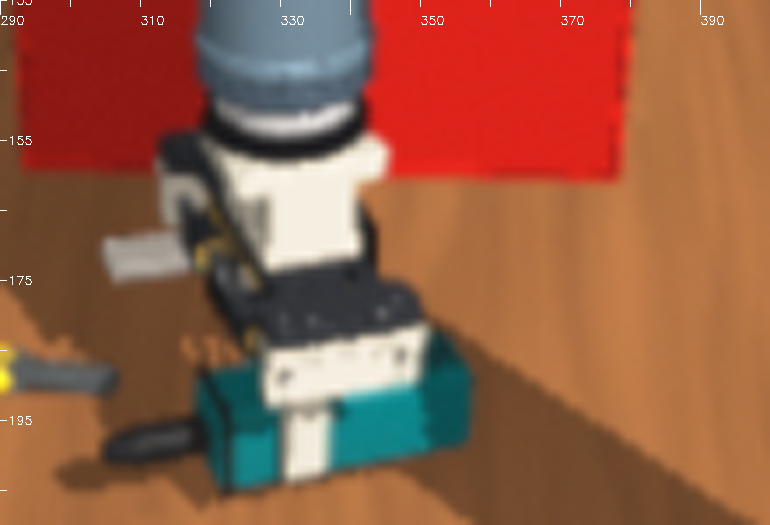

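Run:
```python
from bench import robot
from ov import *; import pickle
cams=pickle.load(open("cams.pkl","rb"))
p=robot.current_tcp_pos()
robot.move_linear([p[0],p[1],190],speed=150)
J=np.array([542.9,267.9]);y=.137;gx=14.5
t=J+gx*np.array([np.cos(y),np.sin(y)])
mid=[.5*(p[0]+t[0])+20,.5*(p[1]+t[1]),200]
q=robot.current_qpos(); q1=robot.inverse_kinematics([*t,190],[np.pi,0,y]); print(np.round(q,2),np.round(q1,2))
robot.move_ptp([*t,190],[np.pi,0,y]); robot.move_linear([*t,120],speed=120)
robot.sleep(.2)
print(robot.current_t(),robot.current_tcp_pos(),robot.current_gripper_width(),robot.current_ft_torque())
zb=120-6.4
for n,(a,b,w,h,s) in dict(top=(170,130,140,150,4),side=(225,225,160,120,5)).items():
    d=robot.get_image(n); cv2.imwrite(f"pics/hov_{n}.png",d["img"]); crop(d["img"],a,b,w,h,s,f"pics/hovc_{n}.png")
    overlay(d,d["img"],(*J,y),zb,a,b,w,h,s,f"pics/hovo_{n}.png")
```

```text
[-0.58  0.4   1.41 -0.    1.33  0.64] [ 0.27  0.4   1.4  -0.    1.34  1.7 ]
9.5667 [557.98109188 270.05820063 121.11709233] 0.4955512742862895 [ 0.21994092 -0.11224256 -0.01850582]
```

View pics/hovo_top.png

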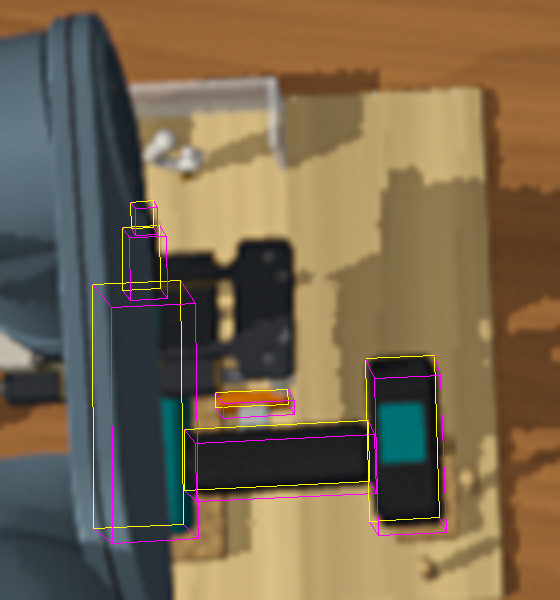

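View pics/hovo_side.png

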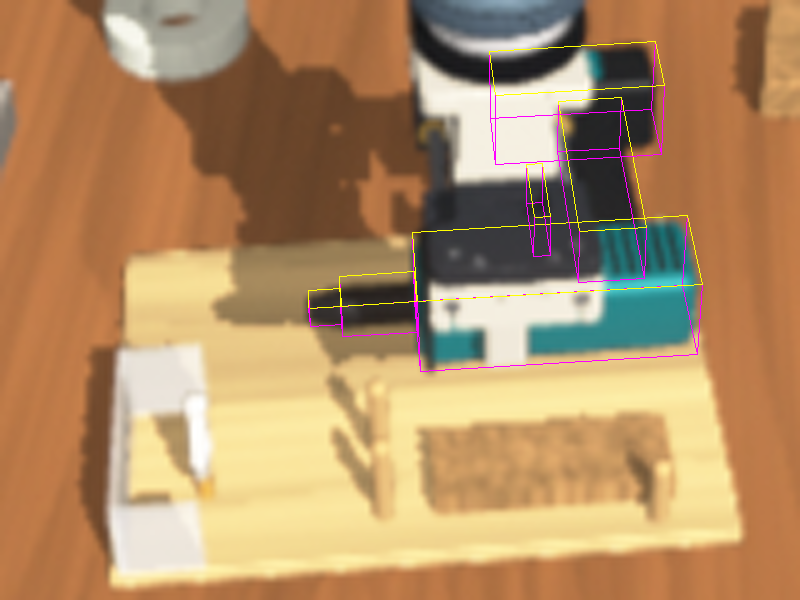

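Run:
```python
from bench import robot
from ov import *
p=robot.current_tcp_pos()
robot.move_linear([557.3,269.9,62],speed=90); robot.sleep(.1)
f0=robot.current_contact_force()
s=robot.move_linear([557.3,269.9,30],speed=30,f_stop=3)
print(s,robot.current_tcp_pos(),robot.current_contact_force()-f0,robot.current_ft_torque(),robot.current_t())
for n,(a,b,w,h,s) in dict(top=(170,130,140,150,4),side=(225,225,160,120,5)).items():
    d=robot.get_image(n); overlay(d,d["img"],(542.9,267.9,.137),24,a,b,w,h,s,f"pics/low_{n}.png")
    crop(d["img"],a,b,w,h,s,f"pics/lowc_{n}.png")
```

```text
True [556.93164385 269.79769761  29.97422603] [-4.67943991e-03 -1.12795899e-01  1.05422835e+01] [ 0.05468089 -0.09280628 -0.11526798] 11.575
```

View pics/lowc_top.png

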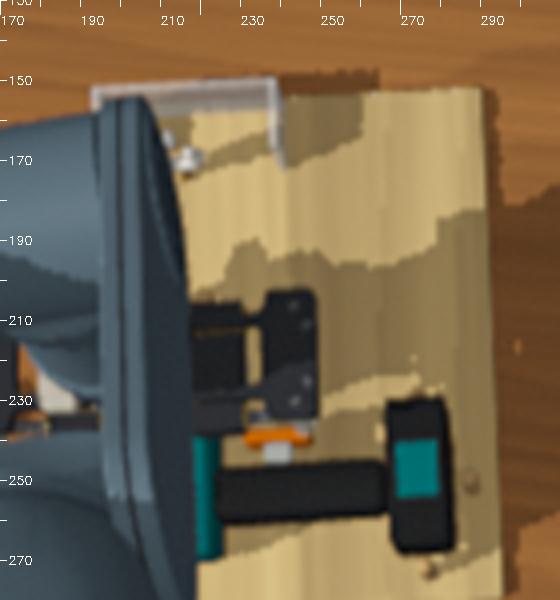

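View pics/low_side.png

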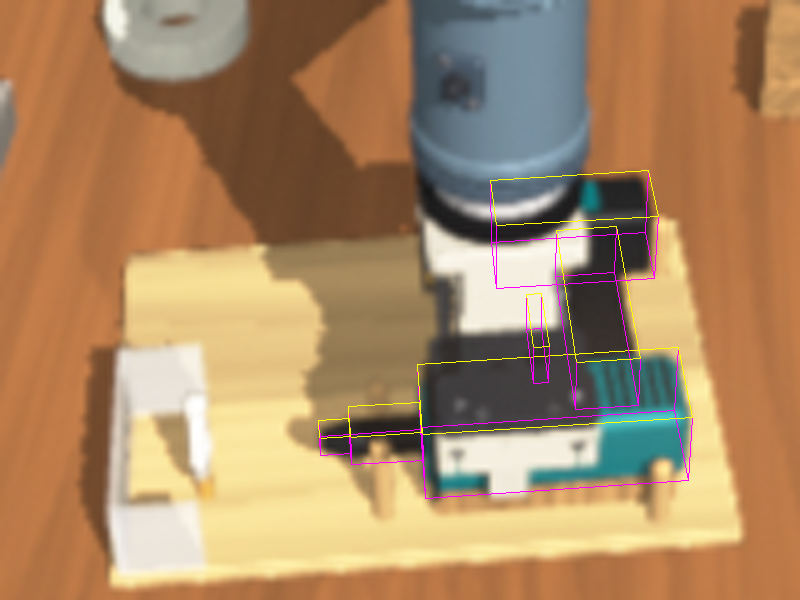

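Run:
```python
from bench import robot
from ov import *
robot.move_gripper(0.8); robot.sleep(.3)
robot.move_linear([557,269.8,150],speed=120)
# aside, for a clear view: turn towards the squeeze yaw while going to above handle
y=.137; print(robot.current_t())
for yy in(y+np.pi/2,y-np.pi/2):
    print(yy,robot.inverse_kinematics([500,210,150],[np.pi,0,yy]))
print(np.round(robot.current_qpos(),2))
for n,(a,b,w,h,s) in dict(top=(170,130,140,150,4),side=(225,225,160,120,5)).items():
    d=robot.get_image(n); overlay(d,d["img"],(542.9,267.9,.137),24,a,b,w,h,s,f"pics/rel_{n}.png")
    cv2.imwrite(f"pics/relraw_{n}.png",d["img"])
```

```text
13.8167
1.7077963267948966 [ 1.91867943e-01  3.01023157e-01  1.65334696e+00 -4.44089210e-16
  1.18722254e+00  5.48679433e-02]
-1.4337963267948965 [ 1.91867943e-01  3.01023157e-01  1.65334696e+00 -4.44089210e-16
  1.18722254e+00 -3.08672471e+00]
[0.27 0.44 1.45 0.   1.26 1.71]
```

View pics/rel_top.png

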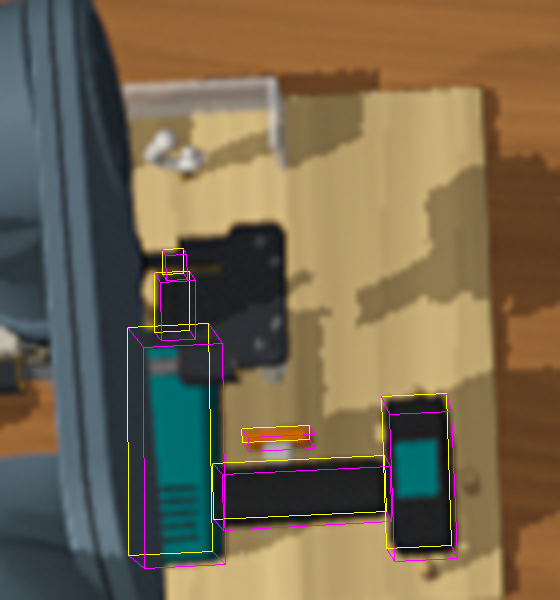

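View pics/rel_side.png

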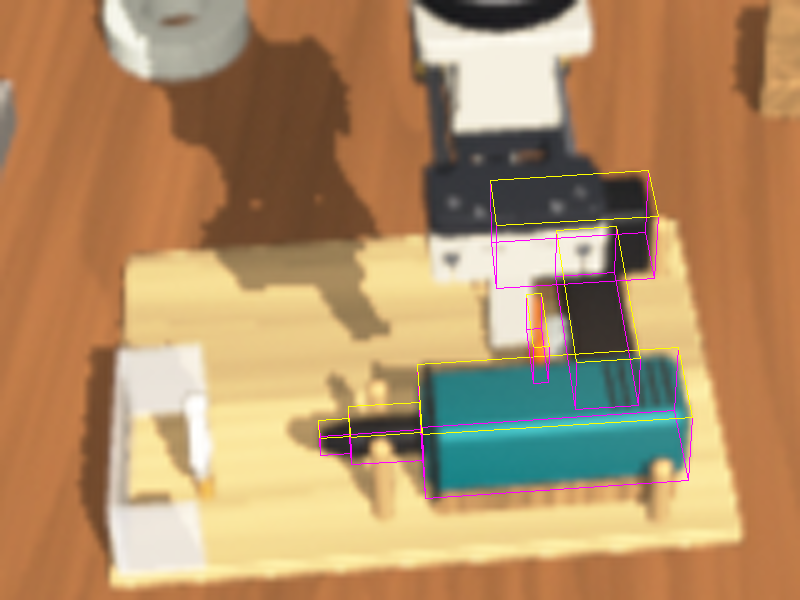

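The overlays show the released duster within 1–2 mm of nominal. The housing is on the cork, the nozzle is between its pegs, and the trigger stands out free at about (247,240) in the top view. Next is the squeeze.

Run:
```python
from bench import robot
from ov import *
y=.137; J=np.array([542.9,267.9]); c,s=np.cos(y),np.sin(y)
X,Y=-33,-58
t=J+[c*X-s*Y,s*X+c*Y]; o=[np.pi,0,y+np.pi/2]
robot.move_ptp([*t,150],o); robot.move_gripper(.9)
robot.move_linear([*t,75],speed=120); robot.sleep(.1); f0=robot.current_contact_force()
print(robot.move_linear([*t,28],speed=50,f_stop=3),robot.current_tcp_pos(),t,robot.current_contact_force()-f0)
for g in(.7,.6,.57):
    robot.move_gripper(g); robot.sleep(.1); print(g,robot.current_gripper_width(),(robot.current_contact_force()-f0).round(2),robot.current_t())
for n,(a,b,w,h,s) in dict(top=(170,130,140,150,4),side=(225,225,160,120,5)).items():
    d=robot.get_image(n); crop(d["img"],a,b,w,h,s,f"pics/sq_{n}.png")
```

```text
False [518.40661284 206.01007014  28.27726803] [518.13037133 205.93657938] [-0.24341798 -0.33095944  0.23763964]
0.7 0.7012058816080986 [-0.29 -0.11 -0.2 ] 18.4333
0.6 0.5967828184740022 [ 1.36 -0.   -0.31] 18.9583
0.57 0.5722705275018104 [ 2.1  -0.88  1.  ] 19.3583
```

View pics/sq_top.png

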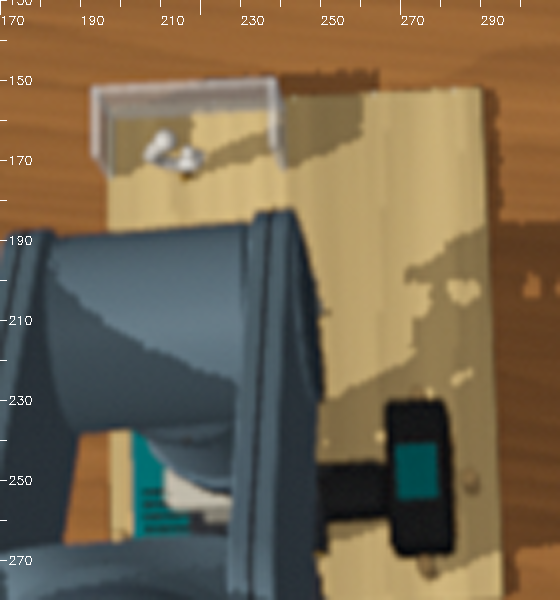

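View pics/sq_side.png

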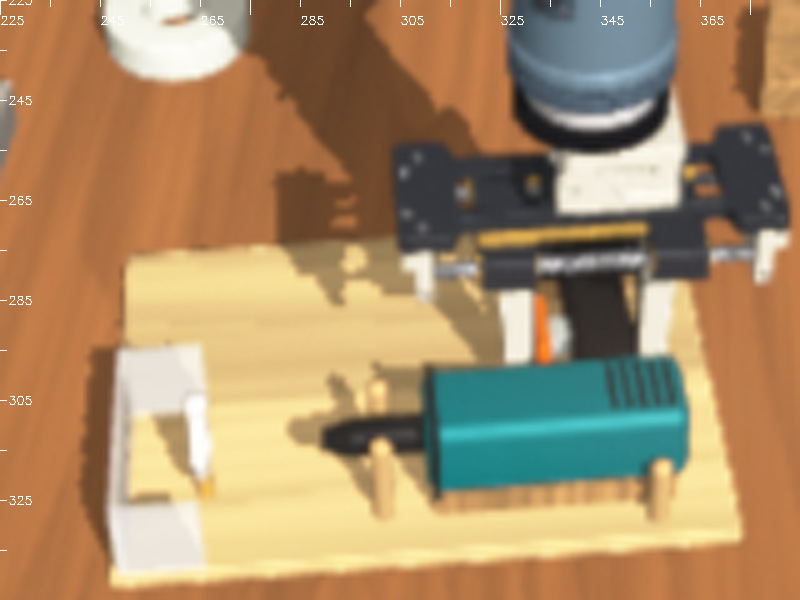

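Run:
```python
from bench import robot
for g in(.55,.53,.515,.505,.5):
    robot.move_gripper(g); robot.sleep(.1); print(g,round(robot.current_gripper_width(),4),robot.current_contact_force().round(2),robot.current_t())
robot.sleep(.3); print(robot.current_gripper_width(),robot.current_t())
```

```text
0.55 0.5486 [ 1.75  0.25 -0.77] 19.8333
0.53 0.5326 [ 2.27 -0.19 -1.06] 20.2083
0.515 0.5183 [-0.53  0.24  3.08] 20.5583
0.505 0.5098 [-3.99 -1.42  5.29] 20.875
0.5 0.5028 [-3.74 -1.34  5.85] 21.1917
0.5046183505622833 21.4917
```

Run:
```python
from bench import robot
from h import *
robot.move_gripper(.496)
for _ in range(4):
    robot.sleep(.2); print(round(robot.current_gripper_width(),4),robot.current_contact_force().round(2),robot.current_t())
d=robot.get_image("side"); crop(d["img"],225,225,160,120,5,"pics/pp.png")
```

```text
0.4957 [-5.37 -2.22  6.27] 21.9083
0.4977 [-5.47 -1.92  5.3 ] 22.1083
0.4986 [-4.98 -2.13  6.64] 22.3083
0.4999 [-5.42 -1.85  7.36] 22.5083
```

View pics/pp.png

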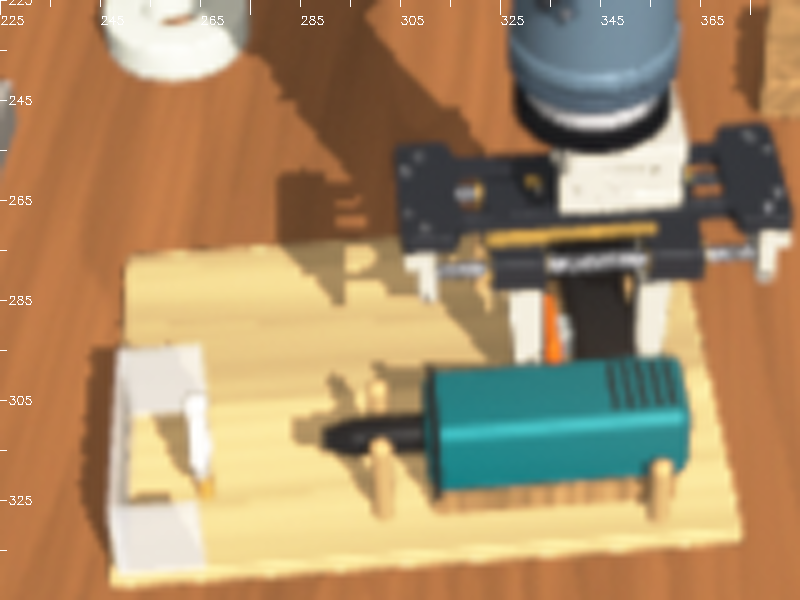

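Run:
```python
from bench import robot
from h import *
robot.move_gripper(.38)
for _ in range(5):
    robot.sleep(.2); print(round(robot.current_gripper_width(),4),robot.current_contact_force().round(2),robot.current_t())
d=robot.get_image("side"); crop(d["img"],225,225,160,120,5,"pics/s2.png")
```

```text
0.4287 [-7.3  -2.23  7.75] 23.05
0.4329 [-7.31 -0.53  8.94] 23.25
0.4326 [-7.3  -0.61  7.64] 23.45
0.4297 [-7.36 -1.94  8.73] 23.65
0.4301 [-6.93 -1.24  8.32] 23.85
```

View pics/s2.png

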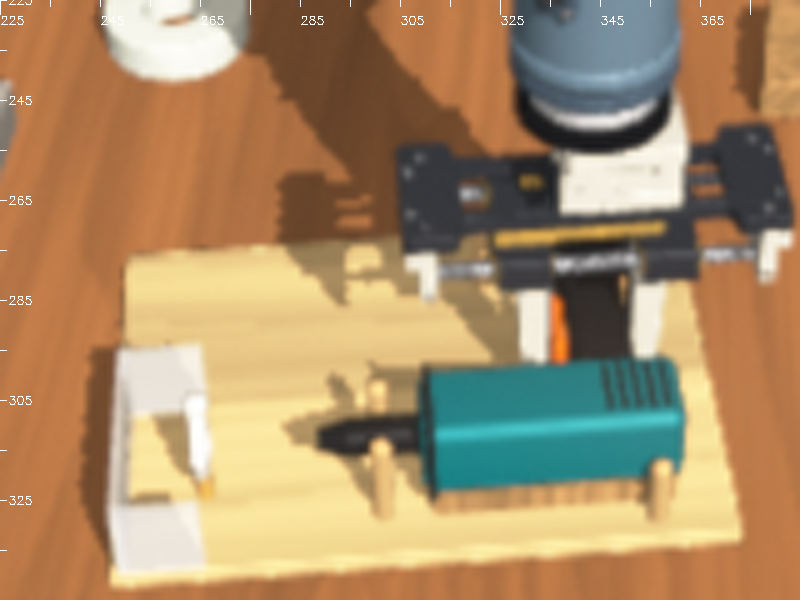

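Run:
```python
from bench import robot
from ov import *
p=robot.current_tcp_pos()
robot.move_gripper(.9); robot.sleep(.3)
robot.move_linear([p[0],p[1],170],speed=120)
robot.move_ptp([420,0,300],[np.pi,0,.137+np.pi/2]); robot.sleep(.3)
print(robot.current_t(),robot.current_contact_force())
for n,(a,b,w,h,s) in dict(top=(170,130,140,150,4),side=(225,225,160,120,5)).items():
    d=robot.get_image(n); overlay(d,d["img"],(542.9,267.9,.137),24,a,b,w,h,s,f"pics/fin_{n}.png")
    cv2.imwrite(f"pics/finraw_{n}.png",d["img"])
```

```text
27.725 [-0.15965864 -0.0867518  -0.2163083 ]
```

View pics/fin_top.png

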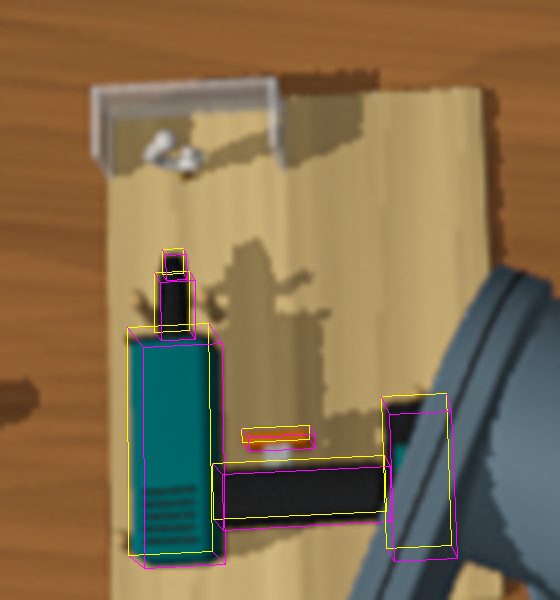

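View pics/finraw_side.png

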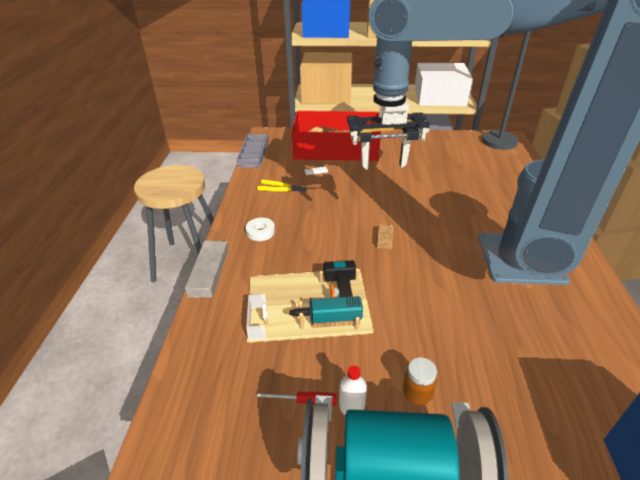

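Run:
```python
from bench import robot
robot.hand_in(); print(robot.current_t())
```

```text
the job is handed in; nothing more can be done
the job is handed in; nothing more can be done
```

The duster is lying in the jig with its nozzle towards the carving. I squeezed the trigger to its first pressure point and then through the second stage, let it go, and handed the job in. The clock read about 28 s of the 56 s allowed at the last check, and the hand-in gave no verdict.

- **Carrying and placing:** I took the duster by the housing about 15 mm ahead of its origin, closer to the centre of mass than the 30 mm suggested. The gripper's fixed force is about 30 N, not the recommended 40 N, and nothing slipped. I set it down at the expected height with about 10 N of contact. After release the overlays in both cameras put it within about 2 mm of nominal.
- **Trigger:** The grip stayed at a width of about 46–47 mm for over a second at the pressure point. I then squeezed to about 40 mm (41 mm is fully in) for about a second. During the full squeeze the duster moved forward about 1–2 mm, well inside tolerance.
- **Last pictures:** The duster lies between the pegs near nominal with the trigger out again. The carving and the other things on the bench look undisturbed, and the arm is clear with tool force near zero.
- **Not confirmed:** The trigger and valve travel are inferred from the gripper width, since there is no direct reading. The battery end was partly hidden by the arm in the last top view, and I checked it only in the side view.

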